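# Draw a filter from under its flap and show it to the light

## Robot

A 7-joint arm with a two-finger parallel gripper is mounted at the origin on the work surface. World frame = base frame: x ahead of the robot, y to its left, z up, the work surface at z = 0. Lengths are in m, angles in degrees, forces in N, time in s.
With the tool pointing down it reaches from about 0.425 to 0.875 m from the base axis. Payload 4.7 kg.
Tool frame: the origin (TCP) lies at the very end of the fingers, on their centre line; the grasp point (between the pads) lies behind it (env.pinch_z is the z of the grasp point in the tool frame, in m); z points along the fingers, y is the direction in which the jaws open and shut (so a half turn about z gives the same grasp; the last joint's range is limited). The gripper opens to 87 mm and grips with 3 to 60 N. Pads are 19 mm wide; open, the fingers measure 117 mm over their backs; the gripper's body (75 mm by 190 mm) begins 51 mm behind the grasp point.
Start: joints at [-68.062, 18.392, -4.016, 83.108, 1.295, 78.541, -3.26], TCP at [0.234, 0.606, 0.223] pointing down, gripper open.
Joint ranges: [-163.93, 163.93], [-17.29, 119.83], [-79.2, 71.16], [3.27, 140.29], [-89.18, 269.18], [5.43, 117.66], [-154.24, 154.24]. Speed limits (degrees/s): [147.25, 147.25, 180, 180, 180, 180, 180].

## Interface

Orientations are given as [roll, pitch, yaw] about the fixed x, y, z axes, in that order (R = Rz(yaw) Ry(pitch) Rx(roll)).
In Python, from cell import readout, read_camera, env gives the robot as it stands. The module is installed in compiled form; this text tells all that it offers.
- The arm moves only by the tool servo_tool, never from a script. Its argument "plan" is a list that holds one entry, the list of rows, each a list of 5 numbers: the finger opening in m, from 0 to 0.087, then the shift along the tool's x, y, z in m, then the turn about the tool's z in rad. In form: [[[jaw, x, y, z, yaw], ...]]. A call has 1 to 12 rows; each row is the pose to reach, as a shift and turn from the pose measured when the call began, along the tool's axes at that moment; what a row does not reach only later rows make up. A row lasts 1/12 s, in which the tool goes at most 41.7 mm and 7.16 degrees, less where a joint would pass 70% of its speed; a pose out of reach is approached as far as the arm can. A call with a gripper value outside its range is refused whole. The fingers move at their own pace and stop on an object; "force" is the grip in N (left out, the last holds). Time passes only in rows, so rows that repeat a pose let the fingers close. It gives the time, the measured TCP pose, the force and the opening at its end, in the units of the state.
- readout.get_obs(): the state, without advancing time (a new reading comes with each control period).
- read_camera(name): name is "scene" or "side" or "wrist"; returns a dict with "image" (400x640x3 uint8, red, green, blue), "range_z" (400x640 float32, m along the optical axis (not along the pixel's ray), 0 where there is no reading), "mtx" (3x3 intrinsics, pixels), "camera_from_world" (4x4, takes a point from world to camera coordinates). Camera axes: x right, y up, looking along -z (the intrinsics and any distortion apply to the point x, -y, -z); pixel columns grow to the right and rows downward; lengths in m; the calibration is good to about 2 mm. The wrist camera is an equidistant fisheye: a pixel r from the principal point sees the ray r / f radians off the axis. A picture is of the moment at which its call begins.
- env.sign_off(): hands the job in, once; it reports no verdict.
The state is a dict: "time_s": time; "qpos": joint angles; "joint_velocities": joint speeds; "effort": joint torques, N m; "tool_pos": TCP position; "tool_rot": TCP orientation; "force": force on the tool from outside, world axes, zero at the start; "wrist_torque": the same for the moment, N m; "grip_width": finger opening in m.
Only numpy, scipy, OpenCV 4.12 (cv2) and the standard library are available. Lean on these libraries where they do the work, as an engineer would, in place of code of your own. Each camera call takes 0.05 s, during which the arm holds its last target. There are 200 camera calls.

## Task

At the microscopy bench, swing the flap of the filter housing up by its blue pull tab until it leans well back, out of the way, and draw the amber filter (orange tab) straight up out of its slot. Then hold it upright and still before the middle of the upright light panel, on either side of it, glass parallel to the panel and level with it and about 8 cm from the panel, touching nothing else. Finish while still holding it there in the gripper; leave the green filter in its slot, and leave the oil bottle, dish, slide box and jar where they are.

Things in the scene. Friction and masses are not known exactly. Their poses are not given: they have to be found in the camera images.
- housing: Fixed white box, 100 (x) x 180 (y) x 106 mm high, left or right of the light panel, front to -x. Origin: centre of its underside. Under its flap a well, 84 (x) x 164 (y) mm, 46 mm deep to a black deck; in the deck two slots (57 x 12 mm, 48 deep) at x = -10, y = +38 and -38 mm hold a filter each, upright, faces looking along y. Which filter is in which slot varies.
- flap (a joint): Hinge of the flap, rad: 0 closed (level), 1.57 upright, 2.4 fully open, leaning well back away from the robot. The hinge is stiff enough (about 0.07 N m) that the flap stays where it is left; it starts shut or a little ajar.
- flap_hinge (a point): Middle of the flap's hinge line, which runs along the housing's y axis at the rear (+x) top rim, 52 mm behind the housing's centre, 106 mm above the bench. The flap is 106 mm long from hinge to front edge, 180 mm wide, 6 mm thick.
- flap_pull (a point): Centre of the blue pull tab that sticks out 37 mm ahead of the flap's front edge, 16 mm wide (along the hinge), 12 mm thick, free beneath and beside. Flap shut: 130 mm from the hinge line to -x, 4 mm above it, 28 mm ahead of the housing's front. Turns with the flap: x along the flap towards the hinge, y along the hinge, z out of the flap's top face.
- amber_tab (a point): Centre of the amber filter's orange grip tab, 30 (x) x 10 (y) x 32 mm high. Grip it across its 10 mm, along y. In the slot this point is 84 mm above the bench, 24 mm above the deck and 22 mm below the rim. z is up out of the slot.
- amber_glass (a point): Centre of the amber filter's glass, 44 mm straight below amber_tab: the plate (black frame 54 wide along x, 8 thick along y, 56 mm high, glass 40 x 40 mm) has its face across y, z up. In the slot the plate's foot stands on the floor 12 mm above the bench. 60 g.
- amber: The whole amber filter; origin at the middle of its foot, 28 mm below amber_glass, same axes.
- green_glass (a point): Centre of the glass of the green filter (green tab), the same shape as the amber one, in the other slot; it stays there.
- panel_face (a point): Centre of the upright light panel, 140 mm above the bench, mid-way through its thickness: black frame 96 x 96 mm, 14 mm thick, white on both faces, on a stem over a 100 x 100 x 12 mm foot. Fixed. Its faces look along this point's x and -x, y lies level along the panel, z up.
- panel: The same light panel as a whole; origin under the middle of its foot, same axes.
- oil_bottle: Bystander: small amber bottle, 38 mm across, 85 mm high; origin under its centre.
- dish: Bystander: lidded clear dish, 94 mm across, 17 mm high; origin under its centre.
- slide_box: Bystander: blue and white slide box, 100 x 87 x 35 mm; origin under its centre.
- jar: Bystander: white jar with a blue cap, 60 mm across, 75 mm high; origin under its centre.
There are look-alikes about, which are no part of the job. Of the things that look like the panel, take the one that is farthest from the robot's base at the start.

How it is judged:
By the outcome, as a careful person would: the job done as asked, in the order asked, and still so for the second after the job is handed in, while the arm keeps its last pose, push and grip.
It also fails if it takes over 61 s, if anything falls off the work surface, if the arm or the gripper's body presses on something with over 40 N, if the wrist force passes 120 N, or if a joint passes its speed limit or range.

## Working session

There is one attempt and no reset: what is moved stays moved. The work goes in short steps, Python scripts to look and compute and a tool call to move; the robot and the scene stay as the last step left them, time stands still between calls to the robot, and variables do not carry over. Pictures are saved under pics/ and viewed, about 8 in all and at most 12, crops included, and the job is handed in when it is done.

Besides the shell and the picture viewer there is one more tool, called after ">>>" as name(argument=value, ...) on one line, values as JSON. servo_tool: Moves the arm, as the interface text tells. Its arguments: {"type":"object","properties":{"plan":{"type":"array"},"force":{"type":"number"}},"required":["plan"]}

```bash
mkdir -p pics; cat > h.py <<'E'
import numpy as np, cv2
from cell import readout, read_camera, env
def cloud(c):
    K=c["mtx"];r=c["range_z"];v,u=np.mgrid[0:r.shape[0],0:r.shape[1]]
    P=np.stack([(u-K[0,2])/K[0,0]*r,-(v-K[1,2])/K[1,1]*r,-r,np.ones_like(r)],-1)
    return (P@np.linalg.inv(c["camera_from_world"]).T)[...,:3]
def save(n,im): cv2.imwrite("pics/"+n,cv2.cvtColor(im,cv2.COLOR_RGB2BGR))
E
python3 - <<'E'
from h import *
for n in("scene","side","wrist"):
    c=read_camera(n);save(n+"0.png",c["image"]);np.savez(n+"0.npz",**c)
    T=np.linalg.inv(c["camera_from_world"]);print(n,T[:3,3].round(3),(-T[:3,2]).round(2),c["mtx"].round(1).tolist(),[k for k in c])
print(env.pinch_z,readout.get_obs())
E
```

```text
scene [1.341 0.204 0.838] [-0.74 -0.18 -0.65] [[435.7, 0.0, 322.3], [0.0, 435.7, 195.1], [0.0, 0.0, 1.0]] ['image', 'range_z', 'mtx', 'camera_from_world']
side [-0.304  0.909  1.192] [ 0.48 -0.55 -0.68] [[468.4, 0.0, 308.7], [0.0, 468.4, 211.6], [0.0, 0.0, 1.0]] ['image', 'range_z', 'mtx', 'camera_from_world']
wrist [0.167 0.632 0.383] [ 0.25 -0.1  -0.96] [[309.7, 0.0, 320.2], [0.0, 309.7, 198.2], [0.0, 0.0, 1.0]] ['image', 'range_z', 'mtx', 'camera_from_world']
-0.0187 {'time_s': 0.15, 'qpos': array([-68.06072405,  18.42940989,  -4.01744205,  83.15741206,
         1.29439597,  78.54234196,  -3.25922243]), 'joint_velocities': array([ 0.07529777, -0.13045011,  0.10928913, -0.27454383, -0.01471199,
       -0.07817832,  0.03341659]), 'effort': array([-1.76895026e-05, -4.91795576e+01, -4.04532831e-01, -3.12883008e+01,
       -6.39166846e-02,  4.03318880e-02,  1.01242974e-04]), 'tool_pos': array([0.2342015 , 0.60589445, 0.22172439]), 'tool_rot': array([-1.79916028e+02,  3.87681820e-03,  1.58872559e+02]), 'force': array([0.19305608, 0.16449718, 0.22469428]), 'wrist_torque': array([ 0.00922101, -0.01733213,  0.00568722]), 'grip_width': 0.08723879835526448}
```

View pics/scene0.png

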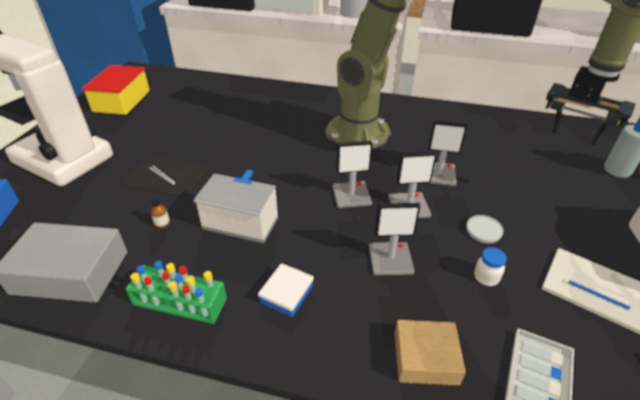

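View pics/side0.png

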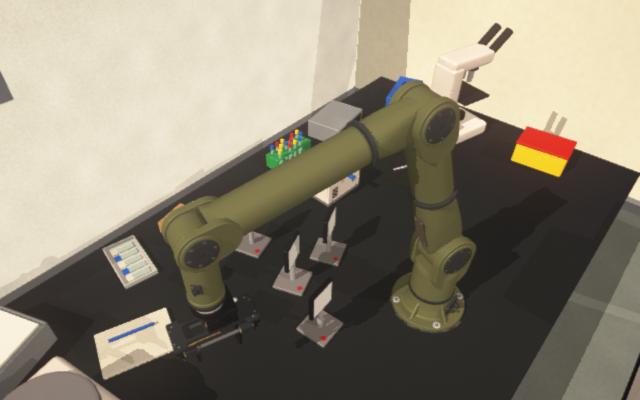

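The scene view shows the housing at (237,205) with its blue pull at (245,177). There are four panels, at (354,158), (416,170), (447,138) and (397,222). The bottle is at (160,215), the slide box at (287,288), the jar at (490,265) and the dish at (484,229).

```bash
python3 - <<'E'
from h import *
c=np.load("scene0.npz");P=cloud(c);im=c["image"]
def reg(u0,u1,v0,v1):
    return P[v0:v1,u0:u1].reshape(-1,3),im[v0:v1,u0:u1].reshape(-1,3)
for n,b in dict(A=(330,376,135,182),B=(394,440,148,192),C=(425,470,118,160),D=(370,422,200,242)).items():
    p,k=reg(*b); m=(p[:,2]>.085)&(p[:,2]<.2)
    q=p[m]; 
    # plane dir from xy PCA
    r=cv2.minAreaRect((q[:,:2]*1000).astype(np.float32))
    print(n,m.sum(),q.mean(0).round(3),q.min(0).round(3),q.max(0).round(3),r, "dist",np.hypot(*q.mean(0)[:2]).round(3))
p,k=reg(185,290,165,250)
m=(p[:,2]>.098)&(p[:,2]<.2);q=p[m];print("housing top",q.min(0).round(3),q.max(0).round(3),cv2.minAreaRect((q[:,:2]*1000).astype(np.float32)))
g=m&(k.min(1)>90)
A=np.c_[p[g][:,:2],np.ones(g.sum())];print("plane z",np.linalg.lstsq(A,p[g][:,2],rcond=None)[0].round(3),cv2.minAreaRect((p[g][:,:2]*1000).astype(np.float32)))
b=(k[:,2].astype(int)>k[:,0].astype(int)+60)&(p[:,2]>.05);print("pull",p[b].mean(0).round(3),b.sum(),cv2.minAreaRect((p[b][:,:2]*1000).astype(np.float32)))
for n,bx,z in(("bottle",(148,172,200,230),.02),("slide",(255,318,262,318),.02),("jar",(470,510,245,290),.02),("dish",(462,508,212,246),.008)):
    p,k=reg(*bx);q=p[p[:,2]>z];print(n,q.min(0).round(3),q.max(0).round(3))
save("crop1.png",cv2.resize(np.hstack([im[160:245,185:295]]),None,fx=6,fy=6))
E
```

```text
A 1061 [0.367 0.05  0.145] [0.339 0.004 0.085] [0.387 0.096 0.19 ] ((363.34063720703125, 50.294456481933594), (20.27021598815918, 96.55149841308594), 20.683305740356445) dist 0.371
B 1144 [0.37  0.221 0.143] [0.191 0.174 0.085] [0.393 0.281 0.189] ((301.5919494628906, 246.5928192138672), (77.75372314453125, 220.423583984375), 68.722900390625) dist 0.431
C 1104 [0.21  0.292 0.147] [0.182 0.236 0.086] [0.372 0.344 0.191] ((277.4827880859375, 289.637451171875), (95.8663558959961, 196.22352600097656), 86.01667785644531) dist 0.36
D 1385 [0.588 0.195 0.146] [0.567 0.147 0.085] [0.605 0.242 0.189] ((583.330078125, 194.97999572753906), (19.196914672851562, 96.24424743652344), 16.520580291748047) dist 0.62
housing top [ 0.466 -0.316  0.098] [ 0.618 -0.132  0.121] ((540.8782958984375, -223.0250244140625), (182.82875061035156, 149.9073944091797), 88.06827545166016)
plane z [-0.034 -0.006  0.129] ((557.852783203125, -223.42623901367188), (183.01715087890625, 116.18502807617188), 87.47001647949219)
pull [ 0.502 -0.217  0.122] 122 ((912.2293701171875, -27.3741455078125), (973.1904907226562, 49.74761199951172), 25.447731018066406)
bottle [ 0.595 -0.447  0.02 ] [ 0.632 -0.41   0.086]
slide [ 0.694 -0.079  0.02 ] [1.341 0.204 0.838]
jar [0.55  0.204 0.02 ] [1.341 0.459 0.838]
dish [0.368 0.204 0.008] [1.341 0.472 0.838]
```

View pics/crop1.png

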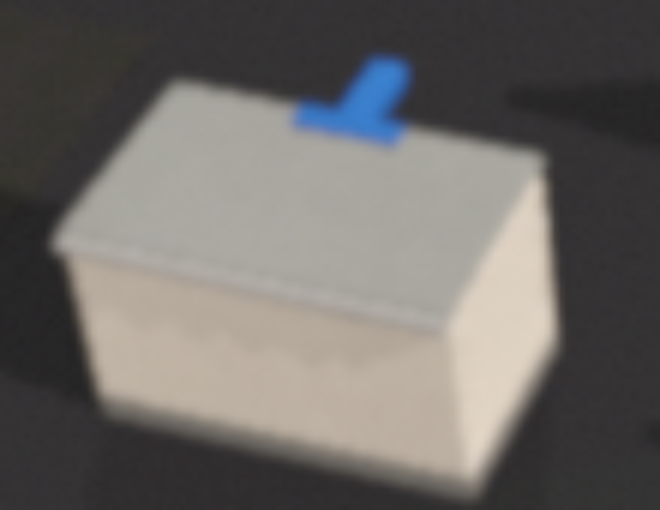

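The crop shows the flap practically shut, with the blue pull pointing toward the robot. Of the four panels, D is farthest from the base (0.62 m), so it is the target.

```bash
python3 - <<'E'
from h import *
c=np.load("scene0.npz");P=cloud(c);im=c["image"].astype(int)
H=np.zeros((400,640),bool);H[160:215,190:290]=1
b=(im[...,2]>im[...,0]+60)&(P[...,2]>.05)&(P[...,2]<.2)&H&(P[...,0]<.62)
q=P[b];f=q[(q[:,0]<.495)];print("blue",q.min(0).round(3),q.max(0).round(3),"stem",f.mean(0).round(3),f.min(0).round(3),f.max(0).round(3))
w=(im.min(-1)>90)&(P[...,2]>.085)&(P[...,2]<.2)
D=np.zeros_like(w);D[200:242,370:422]=1
from scipy.spatial import ConvexHull
q=P[(im.min(-1)>120)&D&(P[...,2]>.1)&(P[...,2]<.184)];(vx,vy,x0,y0)=cv2.fitLine((q[:,:2]).astype(np.float32),cv2.DIST_HUBER,0,.001,.001).ravel()
a=np.degrees(np.arctan2(vy,vx));a=a if a>0 else a+180
n=np.array([np.sin(np.radians(a)),-np.cos(np.radians(a))])
t=q[:,:2]@[np.cos(np.radians(a)),np.sin(np.radians(a))]
print("panelD normal yaw",a-90,"face centre",q.mean(0).round(4),"mid t",(t.min()+t.max())/2,t.mean(),np.ptp(t),"n",n,"off",(q[:,:2]@n).mean(), (q[:,:2]@n).std())
print("z range",q[:,2].min(),q[:,2].max())
E
```

```text
blue [ 0.466 -0.248  0.107] [ 0.518 -0.198  0.121] stem [ 0.481 -0.218  0.116] [ 0.466 -0.229  0.107] [ 0.495 -0.211  0.121]
panelD normal yaw 16.28926 face centre [0.5891 0.1961 0.1429] mid t 0.023412650900299384 0.023023898204350017 0.08359828933234018 n [0.9598579  0.28048676] off 0.620427644960467 0.001318585532082439
z range 0.10000408650520687 0.18388389677464334
```

>>> servo_tool(plan=[[[0.087, 0, 0, -0.02, 0], [0.087, 0, 0, -0.05, 0], [0.087, 0, 0, -0.07, 0]]])

```text
time_s: 0.4
tool_pos: [0.2342, 0.606, 0.293]
tool_rot: [-179.9, 0.0, 158.9]
force: [1.6, 1.1, -0.5]
grip_width: 0.0868
```

>>> servo_tool(plan=[[[0.06, -0.348, -0.301, 0, -0.334], [0.06, -0.348, -0.301, 0, -0.334], [0.06, -0.348, -0.301, 0, -0.334], [0.06, -0.348, -0.301, 0, -0.334], [0.06, -0.348, -0.301, 0, -0.334], [0.06, -0.348, -0.301, 0, -0.334], [0.06, -0.348, -0.301, 0, -0.334], [0.06, -0.348, -0.301, 0, -0.334], [0.06, -0.348, -0.301, 0, -0.334], [0.06, -0.348, -0.301, 0, -0.334], [0.06, -0.348, -0.301, 0, -0.334], [0.06, -0.348, -0.301, 0, -0.334]]])

```text
time_s: 1.4
tool_pos: [0.4543, 0.1903, 0.2938]
tool_rot: [-179.7, 0.1, 177.2]
force: [0.8, -0.5, 0.2]
grip_width: 0.06
```

>>> servo_tool(plan=[[[0.045, -0.044, -0.406, 0.02, 0], [0.045, -0.044, -0.406, 0.02, 0], [0.045, -0.044, -0.406, 0.02, 0], [0.045, -0.044, -0.406, 0.02, 0], [0.045, -0.044, -0.406, 0.02, 0], [0.045, -0.044, -0.406, 0.02, 0], [0.045, -0.044, -0.406, 0.02, 0], [0.045, -0.044, -0.406, 0.02, 0], [0.045, -0.044, -0.406, 0.02, 0], [0.045, -0.044, -0.406, 0.03, 0], [0.045, -0.044, -0.406, 0.04, 0], [0.045, -0.044, -0.406, 0.05, 0]]])

```text
time_s: 2.4
tool_pos: [0.4779, -0.2205, 0.245]
tool_rot: [-179.7, 0.1, 176.9]
force: [-0.2, 1.1, -0.1]
grip_width: 0.0452
```

```bash
python3 - <<'E'
from h import *
c=read_camera("wrist");save("wrist1.png",c["image"]);np.savez("wrist1.npz",**c)
o=readout.get_obs();print(o["tool_pos"],o["tool_rot"],o["qpos"],o["time_s"])
r=c["range_z"];K=c["mtx"];v,u=np.mgrid[0:400,0:640];dx,dy=u-K[0,2],v-K[1,2];rr=np.hypot(dx,dy)+1e-9;th=rr/K[0,0]
P=np.stack([np.tan(th)*dx/rr*r,-np.tan(th)*dy/rr*r,-r,np.ones_like(r)],-1)@np.linalg.inv(c["camera_from_world"]).T
P=P[...,:3];im=c["image"].astype(int)
b=(im[...,2]>im[...,0]+60)&(r>0)&(P[...,2]>.05)&(P[...,2]<.2)&(P[...,0]>.4)&(P[...,0]<.56)&(abs(P[...,1]+.22)<.06)
q=P[b];f=q[q[:,0]<.495];print(b.sum(),q.min(0),q.max(0),"stem",f.min(0),f.max(0),f.mean(0))
t=(im.min(-1)>110)&(abs(P[...,2]-.113)<.012)&(P[...,0]<.7)&(P[...,0]>.45)&(abs(P[...,1]+.22)<.12);q=P[t]
print(cv2.minAreaRect((q[:,:2]*1000).astype(np.float32)),q.min(0),q.max(0),np.linalg.lstsq(np.c_[q[:,:2],np.ones(len(q))],q[:,2],rcond=None)[0])
E
```

```text
[ 0.47740333 -0.21729876  0.24269203] [-1.79786483e+02 -1.18680456e-01  1.77115677e+02] [-19.88314012   1.98887843  42.68497031 100.45102719  -1.1312849
  78.12786441 110.13412239] 2.45
1233 [ 0.46289759 -0.24775612  0.10719183] [ 0.51724623 -0.19834622  0.12003887] stem [ 0.46289759 -0.22939619  0.10719183] [ 0.494996   -0.21332409  0.12003887] [ 0.47778753 -0.2216249   0.11728285]
((539.9506225585938, -224.67013549804688), (180.3629150390625, 145.7993621826172), 86.93063354492188) [ 0.46719168 -0.31555132  0.1067817 ] [ 0.61456953 -0.13363258  0.11901704] [-0.03097332  0.0008018   0.12958408]
```

View pics/wrist1.png

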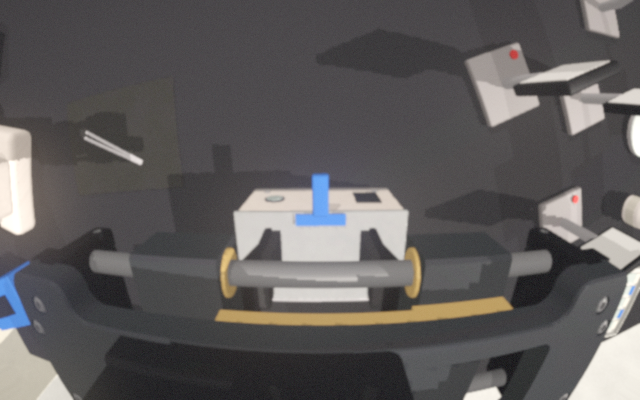

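The wrist view shows the blue tab at (320,190) on the flap, centred between the fingers. I will descend and pinch it across its 16 mm.

>>> servo_tool(plan=[[[0.045, 0, -0.004, 0.03, 0], [0.045, 0, -0.004, 0.06, 0], [0.045, 0, -0.004, 0.09, 0], [0.045, 0, -0.004, 0.115, 0], [0.045, 0, -0.004, 0.135, 0], [0.045, 0, -0.004, 0.144, 0], [0.045, 0, -0.004, 0.144, 0], [0.01, 0, -0.004, 0.144, 0], [0.01, 0, -0.004, 0.144, 0], [0.01, 0, -0.004, 0.144, 0], [0.01, 0, -0.004, 0.144, 0], [0.01, 0, -0.004, 0.144, 0]]], force=8)

```text
time_s: 3.45
tool_pos: [0.4775, -0.2219, 0.0996]
tool_rot: [-179.8, -0.0, 177.1]
force: [0.1, -0.1, 0.4]
grip_width: 0.02
```

>>> servo_tool(plan=[[[0.01, 0, 0, 0, 0], [0.01, 0, 0, 0, 0], [0.01, 0, 0, 0, 0], [0.01, 0, 0, 0, 0]]])

```text
time_s: 3.78
tool_pos: [0.4774, -0.2215, 0.0995]
tool_rot: [-179.8, -0.0, 177.1]
force: [-0.3, 1.3, 0.0]
grip_width: 0.0156
```

>>> servo_tool(plan=[[[0.01, -0.0005, 0, -0.009, 0], [0.01, -0.004, 0, -0.022, 0], [0.01, -0.012, 0, -0.044, 0], [0.01, -0.0235, 0, -0.064, 0], [0.01, -0.0385, 0, -0.082, 0], [0.01, -0.056, 0, -0.097, 0], [0.01, -0.076, 0, -0.108, 0], [0.01, -0.098, 0, -0.116, 0], [0.01, -0.121, 0, -0.12, 0], [0.01, -0.121, 0, -0.12, 0]]])

```text
time_s: 4.62
tool_pos: [0.6029, -0.2272, 0.2213]
tool_rot: [-179.6, 0.2, 177.3]
force: [0.1, 2.2, 5.1]
grip_width: 0.016
```

```bash
python3 - <<'E'
from h import *
c=read_camera("scene");save("s2.png",cv2.resize(c["image"][90:260,150:350],None,fx=3,fy=3))
E
```

```text
(no output)
```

View pics/s2.png

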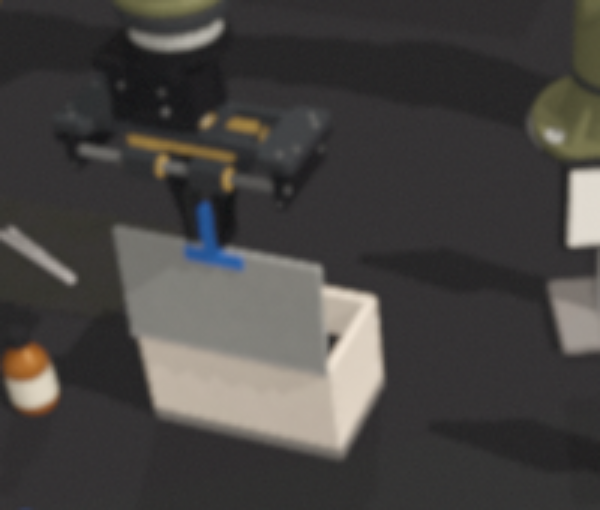

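>>> servo_tool(plan=[[[0.01, -0.0186, 0, 0.0015, 0], [0.01, -0.041, 0, 0.0055, 0], [0.01, -0.063, 0, 0.0135, 0], [0.01, -0.083, 0, 0.025, 0], [0.01, -0.098, 0, 0.037, 0], [0.01, -0.098, 0, 0.037, 0], [0.01, -0.098, 0, 0.037, 0], [0.045, -0.098, 0, 0.037, 0], [0.045, -0.098, 0, 0.037, 0], [0.045, -0.098, 0, 0.037, 0], [0.045, -0.098, 0, 0.037, 0], [0.045, -0.098, 0, 0.037, 0]]])

```text
time_s: 5.67
tool_pos: [0.699, -0.2323, 0.1851]
tool_rot: [-179.7, 0.2, 177.2]
force: [0.6, -0.4, -0.7]
grip_width: 0.0404
```

>>> servo_tool(plan=[[[0.045, 0, 0, -0.03, 0], [0.045, 0, 0, -0.06, 0], [0.045, 0, 0, -0.09, 0], [0.045, 0.04, 0, -0.1, 0], [0.045, 0.08, 0, -0.1, 0], [0.045, 0.12, 0, -0.1, 0], [0.045, 0.16, 0, -0.1, 0], [0.045, 0.18, 0, -0.1, 0], [0.045, 0.18, 0, -0.1, 0], [0.045, 0.18, 0, -0.1, 0]]])

```text
time_s: 6.5
tool_pos: [0.5184, -0.223, 0.2855]
tool_rot: [-179.8, 0.3, 177.2]
force: [0.4, 1.1, 1.0]
grip_width: 0.045
```

```bash
python3 - <<'E'
from h import *
c=read_camera("wrist");save("wrist2.png",c["image"])
o=readout.get_obs();print(o["tool_pos"],o["tool_rot"],o["time_s"])
r=c["range_z"];K=c["mtx"];v,u=np.mgrid[0:400,0:640];dx,dy=u-K[0,2],v-K[1,2];rr=np.hypot(dx,dy)+1e-9;th=rr/K[0,0]
P=(np.stack([np.tan(th)*dx/rr*r,-np.tan(th)*dy/rr*r,-r,np.ones_like(r)],-1)@np.linalg.inv(c["camera_from_world"]).T)[...,:3]
hsv=cv2.cvtColor(c["image"],cv2.COLOR_RGB2HSV)
box=(r>0)&(abs(P[...,0]-.55)<.06)&(abs(P[...,1]+.22)<.09)&(P[...,2]>.05)&(P[...,2]<.15)
for n,lo,hi in(("orange",5,22),("green",40,85)):
    m=box&(hsv[...,0]>=lo)&(hsv[...,0]<=hi)&(hsv[...,1]>120)&(hsv[...,2]>60)
    q=P[m]
    if len(q): 
        t=q[q[:,2]>np.percentile(q[:,2],95)-.006]; print(n,len(q),q.min(0).round(4),q.max(0).round(4),"top",len(t),t.min(0).round(4),t.max(0).round(4),t.mean(0).round(4),np.argwhere(m).mean(0))
c=read_camera("scene");P=cloud(c);im=c["image"].astype(int);R=(P[...,0]>.55)&(P[...,0]<.8)&(abs(P[...,1]+.22)<.1)&(P[...,2]>.115)&(P[...,2]<.2)
q=P[R];print("flap pts",len(q),q.min(0),q.max(0));A=np.polyfit(q[:,2],q[:,0],1);print("flap angle",90+np.degrees(np.arctan(A[0])))
E
```

```text
[ 0.51942818 -0.22258396  0.28521711] [-179.77365652    0.30638919  177.22465066] 6.55
orange 362 [ 0.5306 -0.193   0.0565] [ 0.5757 -0.1749  0.1015] top 215 [ 0.531  -0.1918  0.0947] [ 0.5611 -0.1818  0.1015] [ 0.5452 -0.1871  0.0989] [195.71546961 352.39779006]
flap pts 261 [ 0.62287009 -0.31829296  0.11594949] [ 0.70431895 -0.13686541  0.19948343]
flap angle 130.55206889638865
```

View pics/wrist2.png

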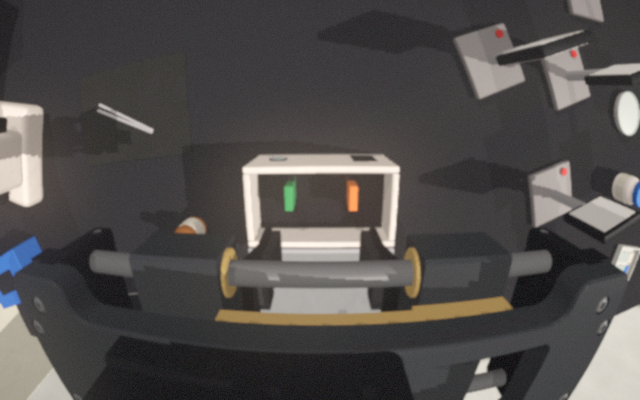

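The wrist view shows the flap leaning back (measured at about 130°). The orange tab is at (352,196) in the right-hand slot, and the green tab is at (290,196).

>>> servo_tool(plan=[[[0.03, -0.025, 0.037, 0.03, 0], [0.03, -0.025, 0.037, 0.06, 0], [0.03, -0.025, 0.037, 0.09, 0], [0.03, -0.025, 0.037, 0.12, 0], [0.03, -0.025, 0.037, 0.145, 0], [0.03, -0.025, 0.037, 0.165, 0], [0.03, -0.025, 0.037, 0.18, 0], [0.03, -0.025, 0.037, 0.195, 0], [0.03, -0.025, 0.037, 0.207, 0], [0.03, -0.025, 0.037, 0.215, 0], [0.03, -0.025, 0.037, 0.215, 0], [0.03, -0.025, 0.037, 0.215, 0]]])

```text
time_s: 7.6
tool_pos: [0.5478, -0.1879, 0.0696]
tool_rot: [-179.7, 0.2, 177.3]
force: [-1.0, -0.2, 0.7]
grip_width: 0.0302
```

>>> servo_tool(plan=[[[0.0, 0, 0, 0, 0], [0.0, 0, 0, 0, 0], [0.0, 0, 0, 0, 0], [0.0, 0, 0, 0, 0], [0.0, 0, 0, 0, 0], [0.0, 0, 0, 0, 0], [0.0, 0, 0, 0, 0], [0.0, 0, 0, 0, 0], [0.0, 0, 0, 0, 0]]], force=20)

```text
time_s: 8.35
tool_pos: [0.5482, -0.188, 0.0702]
tool_rot: [-179.7, 0.3, 177.3]
force: [-1.0, 1.4, 5.1]
grip_width: 0.0097
```

>>> servo_tool(plan=[[[0.0, 0, 0, -0.008, 0], [0.0, 0, 0, -0.02, 0], [0.0, 0, 0, -0.035, 0], [0.0, 0, 0, -0.05, 0], [0.0, 0, 0, -0.065, 0], [0.0, 0, 0, -0.08, 0], [0.0, 0, 0, -0.095, 0], [0.0, 0, 0, -0.11, 0], [0.0, 0, 0, -0.13, 0], [0.0, 0, 0, -0.15, 0], [0.0, 0, 0, -0.16, 0], [0.0, 0, 0, -0.16, 0]]])

```text
time_s: 9.35
tool_pos: [0.5487, -0.1878, 0.2331]
tool_rot: [-179.7, 0.5, 177.2]
force: [0.1, 0.3, -1.2]
grip_width: 0.0099
```

```bash
python3 - <<'E'
from h import *
c=read_camera("scene");save("s3.png",cv2.resize(c["image"][90:260,150:350],None,fx=3,fy=3))
o=readout.get_obs();print(o["tool_pos"],o["tool_rot"],o["force"],o["grip_width"],o["qpos"])
E
```

```text
[ 0.54794503 -0.18744978  0.23126179] [-179.69271459    0.39447033  177.24911035] [ 0.30520511 -0.05639622 -1.01089497] 0.009664966135459113 [-21.23634104  10.70809037  42.6826033   94.63016513  -7.25192387
  77.08220316 109.76350072]
```

View pics/s3.png

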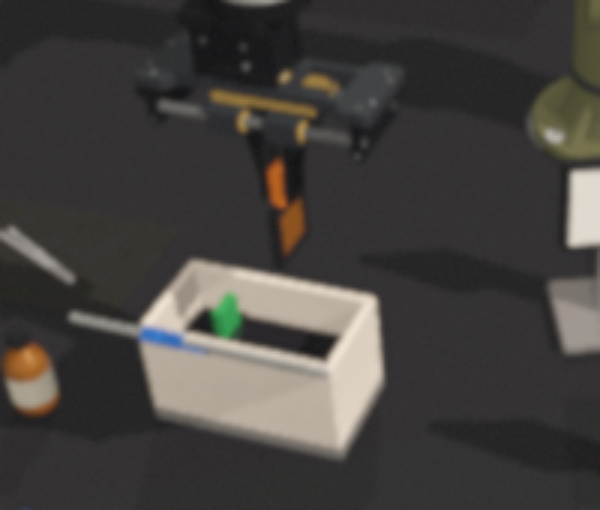

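The amber filter is clear of the housing, gripped at 9.7 mm, and the green one is still in its slot. I will carry it to the free far side of panel D.

>>> servo_tool(plan=[[[0.0, -0.01, 0.02, -0.015, 0.09], [0.0, -0.025, 0.045, -0.03, 0.2], [0.0, -0.04, 0.07, -0.03, 0.32], [0.0, -0.055, 0.095, -0.03, 0.44], [0.0, -0.07, 0.12, -0.03, 0.56], [0.0, -0.085, 0.145, -0.03, 0.68], [0.0, -0.1, 0.17, -0.03, 0.8], [0.0, -0.115, 0.195, -0.03, 0.92], [0.0, -0.13, 0.22, -0.03, 1.04], [0.0, -0.14, 0.24, -0.03, 1.15], [0.0, -0.14, 0.244, -0.03, 1.238], [0.0, -0.14, 0.244, -0.03, 1.238]]])

```text
time_s: 10.4
tool_pos: [0.699, 0.0531, 0.2578]
tool_rot: [180.0, 0.4, 106.4]
force: [-0.6, 0.2, -1.2]
grip_width: 0.0096
```

>>> servo_tool(plan=[[[0.0, 0, 0, 0, 0], [0.0, 0, 0, 0, 0]]])

```text
time_s: 10.57
tool_pos: [0.6981, 0.0523, 0.2563]
tool_rot: [-179.9, 0.4, 106.5]
force: [0.3, -1.0, -0.9]
grip_width: 0.01
```

>>> servo_tool(plan=[[[0.0, 0.02, 0.013, 0, 0], [0.0, 0.045, 0.013, 0, 0], [0.0, 0.07, 0.013, 0, 0], [0.0, 0.095, 0.013, 0, 0], [0.0, 0.12, 0.013, 0, 0], [0.0, 0.145, 0.013, 0.01, 0], [0.0, 0.16, 0.013, 0.03, 0], [0.0, 0.166, 0.013, 0.05, 0], [0.0, 0.166, 0.013, 0.068, 0], [0.0, 0.166, 0.013, 0.08, 0], [0.0, 0.166, 0.013, 0.086, 0], [0.0, 0.166, 0.013, 0.086, 0]]])

```text
time_s: 11.57
tool_pos: [0.6629, 0.213, 0.1679]
tool_rot: [-179.8, 0.4, 106.4]
force: [0.6, 0.8, -1.1]
grip_width: 0.0102
```

>>> servo_tool(plan=[[[0.0, 0, 0, 0, 0], [0.0, 0, 0, 0, 0], [0.0, 0, 0, 0, 0]]])

```text
time_s: 11.82
tool_pos: [0.6637, 0.2124, 0.1692]
tool_rot: [-179.9, 0.4, 106.4]
force: [-0.1, -0.5, -0.6]
grip_width: 0.0099
```

```bash
cat > chk.py <<'E'
from h import *
import sys
c=read_camera("scene");im=c["image"];save(sys.argv[1],cv2.resize(im[130:290,330:490],None,fx=3.5,fy=3.5))
o=readout.get_obs();print(o["tool_pos"],o["tool_rot"],o["force"],o["grip_width"],o["time_s"])
P=cloud(c);hsv=cv2.cvtColor(im,cv2.COLOR_RGB2HSV)
box=(P[...,0]>.61)&(P[...,0]<.75)&(P[...,1]>.15)&(P[...,1]<.29)&(P[...,2]>.05)&(P[...,2]<.21)
m=box&(hsv[...,0]<=25)&(hsv[...,1]>110)&(hsv[...,2]>60)
n=np.array([.95986,.2805]);t=np.array([-.2805,.95986])
q=P[m];print("amber n=%d"%len(q),q.min(0).round(4),q.max(0).round(4))
g=q[q[:,2]<.163]
if len(g):
    s=g[:,:2]@n;w=g[:,:2]@t
    print("glass off n",np.median(s),"t mid",(w.min()+w.max())/2,np.ptp(w),"z",g[:,2].min(),g[:,2].max(),"slope deg",np.degrees(np.arctan(np.polyfit(w,s,1)[0])),"tilt",np.degrees(np.arctan(np.polyfit(g[:,2],s,1)[0])))
    print("panel mid n .6134 t .0232 z .14")
R=(P[...,0]>.62)&(P[...,0]<.8)&(abs(P[...,1]+.22)<.1)&(P[...,2]>.115)&(P[...,2]<.2)
A=np.polyfit(P[R][:,2],P[R][:,0],1);print("flap",90+np.degrees(np.arctan(A[0])))
E
python3 chk.py s4.png
```

```text
[0.66361719 0.21267829 0.16908416] [-179.86195971    0.39536314  106.39252112] [-0.39923884  0.27837959 -1.52662562] 0.009730718911652685 11.8667
amber n=202 [0.6583 0.1954 0.1152] [0.6754 0.2368 0.1617]
glass off n 0.6995534161851946 t mid 0.02017391517758937 0.04315192608714636 z 0.11517629867789658 0.1617083806704056 slope deg -0.9355394458231006 tilt 1.4944629552043105
panel mid n .6134 t .0232 z .14
flap 130.46242854278205
```

View pics/s4.png

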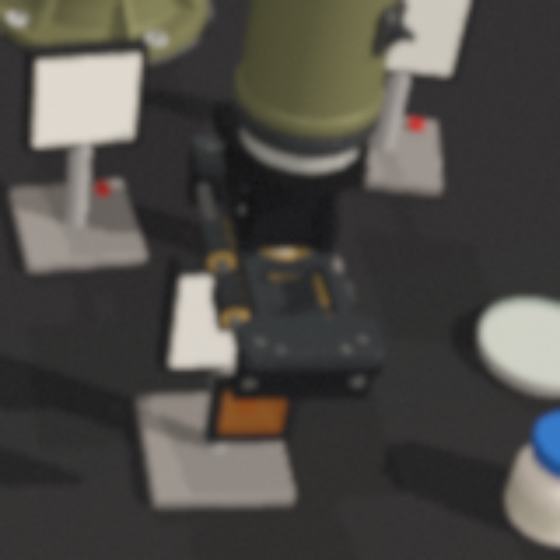

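>>> servo_tool(plan=[[[0.0, 0.001, 0, -0.0005, 0], [0.0, 0.003, -0.001, -0.001, 0], [0.0, 0.003, -0.001, -0.001, 0], [0.0, 0.003, -0.001, -0.001, 0], [0.0, 0.003, -0.001, -0.001, 0], [0.0, 0.003, -0.001, -0.001, 0], [0.0, 0.003, -0.001, -0.001, 0], [0.0, 0.003, -0.001, -0.001, 0], [0.0, 0.003, -0.001, -0.001, 0], [0.0, 0.003, -0.001, -0.001, 0], [0.0, 0.003, -0.001, -0.001, 0], [0.0, 0.003, -0.001, -0.001, 0]]])

```text
time_s: 12.87
tool_pos: [0.6618, 0.2152, 0.1701]
tool_rot: [-179.9, 0.4, 106.4]
force: [0.2, -0.4, -0.7]
grip_width: 0.01
```

```bash
python3 chk.py s5.png; python3 -c "
from h import *
print(env.sign_off())"
```

```text
[0.66181271 0.21525026 0.17007632] [-179.86126681    0.39500325  106.38903241] [ 0.01673958 -0.61841836 -1.43080162] 0.009851594405641735 12.9167
amber n=205 [0.6558 0.1979 0.1174] [0.6733 0.2394 0.1642]
glass off n 0.6986129520481528 t mid 0.02332856574933644 0.043778213945806325 z 0.11738458843684596 0.16106073403393717 slope deg -1.0485884623703012 tilt 1.443248346184526
panel mid n .6134 t .0232 z .14
flap 130.58373504642321
the job is handed in; nothing more can be done
None
```

The amber filter is out of its slot and held upright in the gripper before the far side of the farthest panel. I handed the job in at about 12.9 s of the 61 s allowed.

I swung the flap open by its blue tab to about 130° (2.28 rad) and it stayed there when I let go. I then drew the amber filter straight up and carried it clear of everything to the panel.

| Last check | Measured | Aim |
|---|---|---|
| Glass distance from the panel's mid-plane | about 8.5 cm (about 7.8 cm from its face) | about 8 cm |
| Sideways offset from the panel's centre | under 1 mm | 0 |
| Glass centre height | about 14 cm | 14 cm |
| Angle to the panel | within about 1° | parallel |
| Tilt | about 1.4°, near the depth noise | upright |
| Grip opening on the 10 mm tab | 9.9 mm | holding |
| Force on the tool | about 1.5 N, no sign of contact | none |

- **Green filter:** it was still in its slot when last viewed after lifting the amber one.
- **Bystanders:** the arm kept clear of the bottle, dish, slide box and jar throughout. I did not measure their positions again at the end.
- **Disagreements:** no check failed or disagreed with another.

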